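# Line up the dispensed medicines by height

## Task

Line up the four medicines on the black pads of the ledge in order of height, one standing centred on each pad: the tallest on the pad next to the upright steel end stop, then each shorter one in turn, so that the shortest is farthest from it. Do not tip any of them over, and leave the flat ointment tin where it is.

Things in the scene. Friction and masses are not known exactly. Their poses are not given: they have to be found in the camera images.
- syrup_mid (a point): Syrup bottle: dark red with a narrow neck and white cap, the tallest of the four medicines, 106 mm tall, body 42 mm across up to about 75 mm, cap 23 mm across, about 0.12 kg. Origin half-way up on its axis; z up along the axis when standing. Grasp it round the body from above.
- blue_cap_mid (a point): White tablet bottle with a wide blue cap, second tallest, 85 mm tall, body 52 mm across up to about 60 mm, cap 39 mm across, about 0.07 kg. Origin half-way up on its axis; z up along the axis when standing. Grasp it round the body from above.
- white_bottle_mid (a point): White bottle with a white cap and a small shoulder, third tallest, 62 mm tall, body 38 mm across up to about 40 mm, cap 30 mm across, about 0.04 kg. Origin half-way up on its axis; z up along the axis when standing. Grasp it round the body from above.
- jar_mid (a point): Small straight-sided white tablet jar with a white cap, the shortest, 45 mm tall, 33 mm across all the way up, about 0.03 kg. Origin half-way up on its axis; z up along the axis when standing. Grasp it round the body from above.
- pad_a_top (a point): One of four alike round black rubber pads, 62 mm across, flat, fixed in a straight row 85 mm apart on the ledge (an aluminium strip 444 x 84 mm with front and back lips 12 mm high). This point is the centre of its top face, 12 mm above the work surface. The letters say nothing about the pads' order in the row, which differs from start to start.
- pad_b_top (a point): One of four alike round black rubber pads, 62 mm across, flat, fixed in a straight row 85 mm apart on the ledge (an aluminium strip 444 x 84 mm with front and back lips 12 mm high). This point is the centre of its top face, 12 mm above the work surface. The letters say nothing about the pads' order in the row, which differs from start to start.
- pad_c_top (a point): One of four alike round black rubber pads, 62 mm across, flat, fixed in a straight row 85 mm apart on the ledge (an aluminium strip 444 x 84 mm with front and back lips 12 mm high). This point is the centre of its top face, 12 mm above the work surface. The letters say nothing about the pads' order in the row, which differs from start to start.
- pad_d_top (a point): One of four alike round black rubber pads, 62 mm across, flat, fixed in a straight row 85 mm apart on the ledge (an aluminium strip 444 x 84 mm with front and back lips 12 mm high). This point is the centre of its top face, 12 mm above the work surface. The letters say nothing about the pads' order in the row, which differs from start to start.
- end_stop: Upright steel plate, 62 mm wide, 5 mm thick, 72 mm tall, fixed across one end of the ledge in line with the pads, 75 mm from the centre of the nearest pad; which end it stands at differs from start to start (the other end has only a low grey cap 10 mm high). Origin at the centre of its foot, 8 mm above the work surface; its y axis runs along the row of pads, x across it.
- tin: Bystander: flat round white ointment tin, 52 mm across, 20 mm tall, loose, standing among the medicines in front of the ledge. Origin at the centre of its underside.
Not all that is in view belongs to the job. What is shaped like the part that bears white_bottle_mid but turquoise or yellow is not meant.

How it is judged (in metres and radians):
At the end, for the whole second after the job is handed in: Each medicine stands upright (tilt under 0.1 rad) and still on its pad, its axis within 12 mm of the pad's centre: the syrup bottle on the pad nearest the end stop, the blue-capped bottle on the second, the white bottle on the third, the jar on the farthest ((horizontal distance between syrup_mid and pad_a_top below 0.012 m or horizontal distance between syrup_mid and pad_b_top below 0.012 m or horizontal distance between syrup_mid and pad_c_top below 0.012 m or horizontal distance between syrup_mid and pad_d_top below 0.012 m) and horizontal distance between syrup_mid and end_stop between 0.045 and 0.105 m and height (world z) of syrup_mid between 0.061 and 0.069 m and angle between each of syrup_mid, blue_cap_mid, white_bottle_mid, jar_mid's own z axis and vertical below 0.1 rad and linear speed of each of syrup, blue_cap, white_bottle, jar below 0.02 m/s and (horizontal distance between blue_cap_mid and pad_a_top below 0.012 m or horizontal distance between blue_cap_mid and pad_b_top below 0.012 m or horizontal distance between blue_cap_mid and pad_c_top below 0.012 m or horizontal distance between blue_cap_mid and pad_d_top below 0.012 m) and horizontal distance between blue_cap_mid and end_stop between 0.13 and 0.19 m and height (world z) of blue_cap_mid between 0.0505 and 0.0585 m and (horizontal distance between white_bottle_mid and pad_a_top below 0.012 m or horizontal distance between white_bottle_mid and pad_b_top below 0.012 m or horizontal distance between white_bottle_mid and pad_c_top below 0.012 m or horizontal distance between white_bottle_mid and pad_d_top below 0.012 m) and horizontal distance between white_bottle_mid and end_stop between 0.215 and 0.275 m and height (world z) of white_bottle_mid between 0.039 and 0.047 m and (horizontal distance between jar_mid and pad_a_top below 0.012 m or horizontal distance between jar_mid and pad_b_top below 0.012 m or horizontal distance between jar_mid and pad_c_top below 0.012 m or horizontal distance between jar_mid and pad_d_top below 0.012 m) and horizontal distance between jar_mid and end_stop between 0.3 and 0.36 m and height (world z) of jar_mid between 0.0305 and 0.0385 m); the robot touches nothing.
It fails at once if a medicine is tipped over (more than 0.7 rad) (angle between any of syrup_mid, blue_cap_mid, white_bottle_mid, jar_mid's own z axis and vertical above 0.7 rad).
It fails at once if the ointment tin is shifted by more than 25 mm (distance of tin from where it was at the start of the episode above 0.025 m).
It also fails if it takes over 118 s, if anything falls off the work surface, if the arm or the gripper's body presses on something with over 40 N, if the wrist force passes 120 N, or if a joint passes its speed limit or range.

## Robot

A 6-joint arm with a two-finger parallel gripper is mounted at the origin on a cart in front of the work surface, level with it; the furniture and walls round the work are solid. World frame = base frame: x ahead of the robot, y to its left, z up, the work surface at z = 0. Lengths are in mm, angles in rad, forces in N, time in s.
With the tool pointing down it reaches from about 300 to 750 mm from the base axis. Payload 8.5 kg.
Tool frame: the origin (TCP) lies on the centre line of the jaws, within the pads' length; the fingertips stand 19 mm ahead of it and the grasp point (between the pads) is the TCP; z points along the fingers, y is the line along which they close (so a half turn about z gives the same grasp; the last joint's range is limited). The gripper opens to 88 mm and grips with 3 to 60 N. Pads are 18 mm wide; open, the fingers measure 123 mm over their backs; the gripper's body (75 mm by 187 mm) begins 45 mm behind the grasp point.
Start: joints at [1.034, 0.381, 1.297, -0, 1.464, -0.215], TCP at [173.942, 521.752, 257.748] pointing down, gripper open.
Joint ranges: [-3.11, 3.11], [-0.89, 2.33], [0.22, 2.48], [-1.42, 4.56], [0.17, 2.85], [-2.88, 2.88]. Speed limits (rad/s): [2.39, 2.39, 3.14, 3.14, 3.14, 3.14].

## Interface

Orientations are given as [roll, pitch, yaw] about the fixed x, y, z axes, in that order (R = Rz(yaw) Ry(pitch) Rx(roll)).
In Python, from rig import * gives the robot as it stands. The module is installed in compiled form; this text tells all that it offers.
- The arm moves only by the shell command python3 -m crank 'ROWS' [OPENING]. ROWS is JSON, a list of rows, each a list of 6 numbers: the shift along the world's x, y, z in m, then the turn, a rotation vector about the world's x, y, z in degrees. A call has exactly 8 rows; each row is the pose to reach, as a shift and turn from the pose commanded when the call began; what a row does not reach only later rows make up. A row lasts 1/8 s, in which the tool goes at most 62.5 mm and 10.7 degrees, less where a joint would pass 70% of its speed; a pose out of reach is approached as far as the arm can. A call with a gripper value outside its range is refused whole. OPENING is the closure, from 0 (fully open) to 1 (shut), set as the call begins (- or left out, the last holds). The fingers move at their own pace and stop on an object; the grip force is fixed at half the most. Time passes only in rows, so rows that repeat a pose let the fingers close, or fill a call up. It gives the time, the measured TCP pose, the force, the opening and the grip force at its end, in the units of the state.
- sense(): the state, without advancing time (a new reading comes with each control period).
- capture(name): name is "side" or "top" or "wrist"; returns a dict with "img" (400x640x3 uint8, red, green, blue), "mtx" (3x3 intrinsics, pixels), "origin" and "rotation" of the camera in the world. Camera axes: x right, y up, looking along -z (the intrinsics and any distortion apply to the point x, -y, -z); pixel columns grow to the right and rows downward; lengths in mm; the calibration is good to about 2 mm. A picture is of the moment at which its call begins. There is no depth.
- hand_in(): hands the job in; it is judged then, once.
Trained networks look in the newest picture that a camera, given by its name, has taken for a name from the list of things; names that differ only in an ending like _2 or _b are one class to them, and where a whole thing is asked for, a point or a joint stands for the part that bears it (a point fixed in the world has none). Each returns a list of dicts, best first, with "conf" (0 to 1); they miss things now and then, are a little off and sometimes report something else, mostly with a low value. They report only what shows in the picture. A call takes as long as a camera call. They do not tell look-alikes from the thing itself.
- silhouettes(target, camera): "pixels" (400x640 bool, what is visible of it) and "location" ([row, column] in pixels, amid what is visible of it).
- pinpoint(target, camera): "location" ([row, column] in pixels: a listed point, or the origin of a listed thing).
The state is a dict: "time_s": time; "qpos": joint angles; "qvel": joint speeds; "joint_torque": joint torques, N m; "ee_pos": TCP position; "ee_rot": TCP orientation; "wrist_force": force on the tool from outside, world axes, zero at the start; "moment": the same for the moment, N m; "width": finger opening in mm; "grip_force": force on a finger pad.
Only numpy, scipy, OpenCV 4.12 (cv2) and the standard library are available. Lean on these libraries where they do the work, as an engineer would, in place of code of your own. Each camera call takes 0.05 s, during which the arm holds its last target. There are 200 camera calls.

## Working session

There is one attempt and no reset: what is moved stays moved. The work goes in short steps, Python scripts to look and compute and a shell command to move; the robot and the scene stay as the last step left them, time stands still between calls to the robot, and variables do not carry over. Pictures are saved under pics/ and viewed, at most 14 in all, crops included, and the job is handed in when it is done.

```bash
mkdir -p pics; cat > h.py <<'E'
from rig import *
import numpy as np, cv2
def ray(c,rc):
    K=np.array(c["mtx"]);R=np.array(c["rotation"]);o=np.array(c["origin"])
    r,cc=rc
    d=np.array([(cc-K[0,2])/K[0,0],-(r-K[1,2])/K[1,1],-1.0])
    return o,R@d
def atz(c,rc,z):
    o,d=ray(c,rc); return o+d*(z-o[2])/d[2]
def save(c,n): cv2.imwrite("pics/"+n,c["img"][:,:,::-1])
E
python3 - <<'E'
from h import *
print({k:np.round(v,3).tolist() for k,v in sense().items()})
Z=dict(syrup_mid=53,blue_cap_mid=42.5,white_bottle_mid=31,jar_mid=22.5,pad_a_top=12,end_stop=8,tin=0)
for n in ("top","side"):
    c=capture(n); save(c,n+"0.png"); print(n,np.round(c["origin"]),np.array(c["rotation"]).round(2).tolist())
    for t,z in Z.items():
        for d in pinpoint(t,n)[:6]: print(t,round(d["conf"],2),np.round(d["location"]),atz(c,d["location"],z)[:2].round())
E
```

```text
{'time_s': 0.0, 'qpos': [1.034, 0.381, 1.298, -0.0, 1.464, -0.215], 'qvel': [0.001, -0.001, 0.002, -0.0, -0.0, -0.001], 'joint_torque': [0.001, -43.791, -22.456, 0.071, 0.035, -0.0], 'ee_pos': [173.814, 521.543, 257.168], 'ee_rot': [-3.14, -0.0, 2.82], 'wrist_force': [-0.299, -0.33, 0.29], 'moment': [-0.026, 0.025, 0.001], 'grip_force': 0.0, 'width': 88.233}
top [ 353.  -13. 1030.] [0.21, -0.0, -1.47]Traceback (most recent call last):
  File "<stdin>", line 7, in <module>
  File "h.py", line 9, in atz
    o,d=ray(c,rc); return o+d*(z-o[2])/d[2]
                                       ~^^^
IndexError: invalid index to scalar variable.
```

```bash
sed -i 's/R=np.array(c\["rotation"\])/R=Rotation.from_euler("xyz",c["rotation"]).as_matrix()/; 2a from scipy.spatial.transform import Rotation' h.py
cat > look.py <<'E'
from h import *
Z=dict(syrup_mid=53,blue_cap_mid=42.5,white_bottle_mid=31,jar_mid=22.5,pad_a_top=12,end_stop=8,tin=0)
for n in ("top","side"):
    c=capture(n); save(c,n+"0.png"); print(n,np.round(c["origin"]),np.array(c["rotation"]).round(2).tolist())
    for t,z in Z.items():
        for d in pinpoint(t,n)[:6]: print(t,round(d["conf"],2),np.round(d["location"]),atz(c,d["location"],z)[:2].round())
E
python3 look.py
```

```text
top [ 353.  -13. 1030.] [0.21, -0.0, -1.47]
syrup_mid 0.63 [248. 313.] [447.  14.]
blue_cap_mid 0.59 [259. 378.] [ 438. -138.]
white_bottle_mid 0.81 [267. 271.] [396. 105.]
white_bottle_mid 0.68 [212. 291.] [528.  74.]
white_bottle_mid 0.58 [233. 266.] [474. 127.]
jar_mid 0.54 [240. 206.] [443. 268.]
pad_a_top 0.6 [177. 364.] [640. -93.]
pad_a_top 0.56 [163. 331.] [666.  -7.]
end_stop 0.71 [154. 237.] [665. 229.]
tin 0.72 [254. 426.] [ 467. -256.]
tin 0.49 [174. 364.] [651. -93.]
side [363. 880. 580.] [1.05, -0.01, -2.93]
syrup_mid 0.73 [216. 371.] [444.  18.]
blue_cap_mid 0.88 [187. 380.] [ 442. -133.]
blue_cap_mid 0.21 [290. 234.] [635. 285.]
white_bottle_mid 0.97 [258. 390.] [394. 120.]
white_bottle_mid 0.72 [234. 324.] [530.  70.]
white_bottle_mid 0.61 [254. 351.] [465. 127.]
white_bottle_mid 0.31 [308. 347.] [448. 273.]
jar_mid 0.95 [308. 348.] [448. 264.]
pad_a_top 0.87 [198. 291.] [642. -87.]
end_stop 0.59 [309. 346.] [454. 250.]
tin 0.54 [176. 376.] [ 466. -266.]
```

View pics/top0.png

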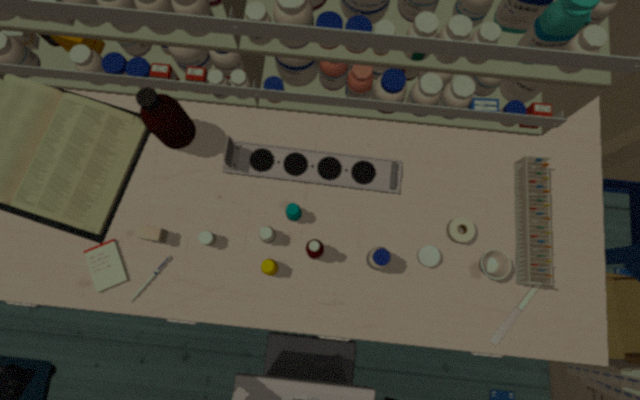

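View pics/side0.png

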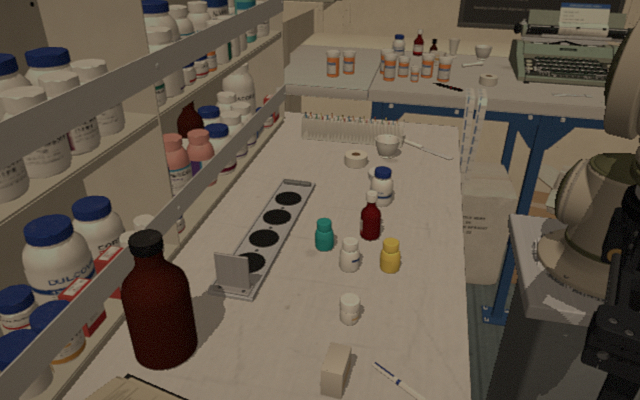

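Top view: the pads are at about (261,160), (296,164), (330,168) and (364,172), with the end stop at the left (233,155). Jar is at (206,240), white bottle (267,234), yellow (270,267), turquoise (293,212), syrup (315,248), blue cap (380,258) and tin (428,256). The side view agrees. A shelf runs behind the ledge.

```bash
cat >> h.py <<'E'
def tri(a,b):
    (o1,d1),(o2,d2)=a,b
    d1=d1/np.linalg.norm(d1);d2=d2/np.linalg.norm(d2)
    s=np.linalg.lstsq(np.c_[d1,-d2],o2-o1,rcond=None)[0]
    p,q=o1+s[0]*d1,o2+s[1]*d2
    return (p+q)/2,np.linalg.norm(p-q)
E
python3 - <<'E'
from h import *
T=capture("top");S=capture("side")
def blobs(c,guess,z):
    g=c["img"].max(2); out=[]
    for (x,y) in guess:
        m=(g<g[y,x]+22).astype(np.uint8); n,l,s,cen=cv2.connectedComponentsWithStats(m,connectivity=4)
        k=l[y,x]; out.append(np.r_[s[k,4],atz(c,cen[k][::-1],z)[:2]].round(1).tolist())
    return out
print(blobs(T,[(261,160),(296,164),(330,168),(364,172)],12))
print(blobs(S,[(252,262),(264,237),(277,215),(290,198)],12))
print("stop",T["img"][155,233],atz(T,(155,234),8))
# shelf lip line
def plane(c,p,q):
    o,a=ray(c,p);_,b=ray(c,q);n=np.cross(a,b);n/=np.linalg.norm(n);return n,n@o
for nm,tl,sl in(("lip bottom",((80,60),(122,540)),((97,282),(258,115))),("lip2",((25,200),(65,600)),((30,280),(118,80)))):
    n1,e1=plane(T,*tl);n2,e2=plane(S,*sl);d=np.cross(n1,n2)
    for y in(0,200):
        print(nm,np.linalg.solve(np.array([n1,n2,[0,1,0]]),[e1,e2,y]).round())
c=capture("wrist");save(c,"w0.png")
for t,z in(("jar_mid",22.5),("white_bottle_mid",31),("syrup_mid",53)):
    for d in pinpoint(t,"wrist"): print(t,round(d["conf"],2),np.round(d["location"]),atz(c,d["location"],z)[:2].round(1))
    a=[d for d in pinpoint(t,"top")];b=[d for d in pinpoint(t,"side")]
    for i in a:
        for j in b:
            p,e=tri(ray(T,i["location"]),ray(S,j["location"]))
            if e<15: print(t,p.round(1),e.round(1))
E
```

```text
[[391.0, 656.3, 166.4], [395.0, 654.7, 81.0], [405.0, 652.8, -3.9], [400.0, 651.0, -88.5]]
[[272.0, 644.1, 164.6], [380.0, 651.9, 85.2], [311.0, 650.1, 0.6], [259.0, 648.6, -84.0]]
stop [53 50 48] [662.31191938 236.47362299   8.        ]
lip bottom [760.   0. 150.]
lip bottom [750. 200. 167.]
lip2 [811.   0. 321.]
lip2 [800. 200. 338.]
jar_mid [448.6 265.3  22.6] 1.4
jar_mid [ 536.7 -393.9 -575.2] 10.4
white_bottle_mid [467.1 126.2  28. ] 3.4
white_bottle_mid [526.9  75.5  38.3] 9.3
white_bottle_mid [390.8 103.9  17.8] 1.8
syrup_mid [444.8  10.7  54.5] 9.2
```

View pics/w0.png

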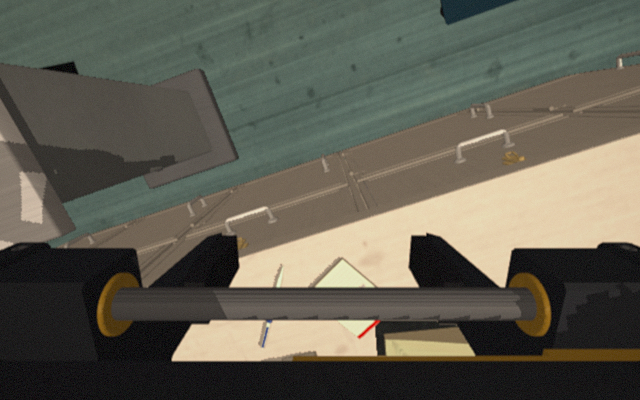

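The shelf lip is at x≈755 and starts 150 mm up, so I'll close along the row and place the shortest first. Moving over the jar now.

```bash
python3 -m crank '[[0.04,-0.04,0,0,0,9],[0.08,-0.075,0,0,0,17],[0.12,-0.11,-0.03,0,0,17],[0.16,-0.15,-0.06,0,0,17],[0.2,-0.19,-0.09,0,0,17],[0.24,-0.225,-0.12,0,0,17],[0.273,-0.256,-0.13,0,0,17],[0.273,-0.256,-0.13,0,0,17]]' 0
python3 - <<'E'
from h import *
c=capture("top");save(c,"t1.png");S=capture("side");
for d in pinpoint("jar_mid","side"): print(d["conf"],atz(S,d["location"],22.5))
I=np.vstack([c["img"][150:300,100:420],S["img"][200:400,250:570]]);cv2.imwrite("pics/m1.png",cv2.resize(I,None,fx=1.5,fy=1.5)[:,:,::-1])
E
```

```text
time_s: 2.5
ee_pos: [448.7, 263.8, 126.8]
ee_rot: [-3.141, -0.001, 3.112]
wrist_force: [-0.4, 0.2, -0.5]
width: 88.4
grip_force: 0.0
0.75 [448.12414408 267.61551312  22.5       ]
```

View pics/m1.png

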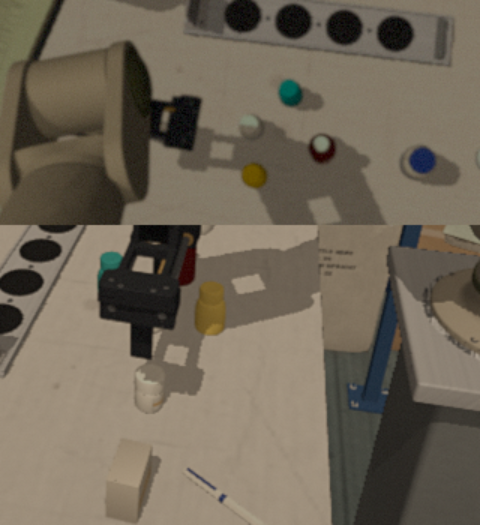

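The jar stands under the gripper (jar body at crop (150,385) in the lower half). Descend and grasp it.

```bash
python3 -m crank '[[0,0.002,-0.03,0,0,0],[0,0.002,-0.06,0,0,0],[0,0.002,-0.085,0,0,0],[0,0.002,-0.1,0,0,0],[0,0.002,-0.102,0,0,0],[0,0.002,-0.102,0,0,0],[0,0.002,-0.102,0,0,0],[0,0.002,-0.102,0,0,0]]' 0 && python3 -m crank '[[0,0,0,0,0,0],[0,0,0,0,0,0],[0,0,0,0,0,0],[0,0,0,0,0,0],[0,0,0,0,0,0],[0,0,0,0,0,0],[0,0,0.02,0,0,0],[0,0,0.05,0,0,0]]' 1
```

```text
time_s: 3.65
ee_pos: [447.1, 267.8, 26.3]
ee_rot: [3.141, 0.001, 3.117]
wrist_force: [-0.6, 0.1, -0.5]
width: 88.2
grip_force: 0.0
time_s: 4.65
ee_pos: [446.5, 267.6, 75.7]
ee_rot: [-3.141, -0.002, 3.116]
wrist_force: [-0.0, -0.2, -0.2]
width: 31.5
grip_force: 29.8
```

```bash
python3 -m crank '[[0.02,-0.02,0.05,0,0,0],[0.05,-0.07,0.075,0,0,0],[0.08,-0.12,0.075,0,0,0],[0.11,-0.17,0.075,0,0,0],[0.14,-0.22,0.075,0,0,0],[0.165,-0.27,0.075,0,0,0],[0.19,-0.315,0.075,0,0,0],[0.203,-0.354,0.065,0,0,0]]' && python3 -m crank '[[0,0,0,0,0,0],[0,0,-0.03,0,0,0],[0,0,-0.05,0,0,0],[0,0,-0.06,0,0,0],[0,0,-0.06,0,0,0],[0,0,-0.06,0,0,0],[0,0,-0.06,0,0,0],[0,0,-0.06,0,0,0]]'
python3 - <<'E'
from h import *
c=capture("top");S=capture("side")
for d in pinpoint("jar_mid","side"): print(d["conf"],d["location"],atz(S,d["location"],sense()["ee_pos"][2]-3))
I=np.vstack([c["img"][120:270,220:540],S["img"][100:300,200:520]]);cv2.imwrite("pics/m2.png",cv2.resize(I,None,fx=1.5,fy=1.5)[:,:,::-1])
E
```

```text
time_s: 5.65
ee_pos: [650.9, -88.2, 140.9]
ee_rot: [-3.141, 0.001, 3.116]
wrist_force: [0.6, 0.5, 0.1]
width: 31.3
grip_force: 29.8
time_s: 6.65
ee_pos: [650.1, -86.3, 81.2]
ee_rot: [-3.141, 0.001, 3.116]
wrist_force: [-0.7, 0.6, 0.4]
width: 31.5
grip_force: 29.8
0.39 [172.2, 284.2] [655.60212875 -83.91249406  77.9238921 ]
```

View pics/m2.png

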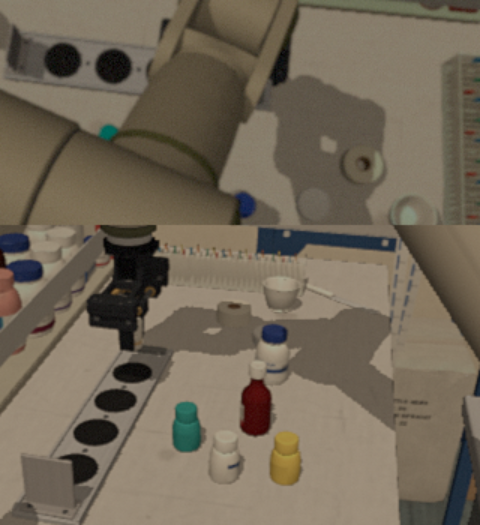

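The jar hangs over the farthest pad, and the row of pads is seen clear. Lower, release and retreat.

```bash
python3 -m crank '[[0,0,-0.015,0,0,0],[0,0,-0.028,0,0,0],[0,0,-0.036,0,0,0],[0,0,-0.04,0,0,0],[0,0,-0.043,0,0,0],[0,0,-0.043,0,0,0],[0,0,-0.043,0,0,0],[0,0,-0.043,0,0,0]]' && python3 -m crank '[[0,0,0,0,0,0],[0,0,0,0,0,0],[0,0,0,0,0,0],[0,0,0,0,0,0],[0,0,0.02,0,0,0],[0,0,0.05,0,0,0],[0,0,0.08,0,0,0],[0,0,0.11,0,0,0]]' 0.3
```

```text
time_s: 7.8
ee_pos: [650.0, -86.3, 37.9]
ee_rot: [-3.141, 0.0, 3.117]
wrist_force: [-0.2, -0.2, 0.2]
width: 31.3
grip_force: 29.8
time_s: 8.8
ee_pos: [649.8, -86.2, 148.7]
ee_rot: [-3.142, -0.0, 3.116]
wrist_force: [-0.6, 0.7, 1.0]
width: 61.6
grip_force: 0.0
```

```bash
python3 -m crank '[[-0.03,0.03,0,0,0,5],[-0.06,0.06,0,0,0,15],[-0.09,0.1,0,0,0,25],[-0.12,0.14,0,0,0,30],[-0.15,0.18,-0.01,0,0,30],[-0.182,0.212,-0.02,0,0,30],[-0.182,0.212,-0.02,0,0,30],[-0.182,0.212,-0.02,0,0,30]]' 
python3 - <<'E'
from h import *
c=capture("top");S=capture("side")
for n,C in(("top",c),("side",S)):
  for t,z in(("jar_mid",34.5),("white_bottle_mid",31)):
    for d in pinpoint(t,n): print(n,t,round(d["conf"],2),np.round(d["location"]),atz(C,d["location"],z).round())
I=np.vstack([c["img"][120:270,220:540],S["img"][150:350,200:520]]);cv2.imwrite("pics/m3.png",cv2.resize(I,None,fx=1.5,fy=1.5)[:,:,::-1])
E
```

```text
time_s: 9.8
ee_pos: [468.7, 125.5, 128.2]
ee_rot: [-3.141, 0.001, -2.643]
wrist_force: [0.1, -0.1, -0.2]
width: 61.4
grip_force: 0.0
top jar_mid 0.53 [167. 365.] [657. -91.  34.]
top white_bottle_mid 0.53 [265. 272.] [400. 105.  31.]
top white_bottle_mid 0.19 [168. 329.] [648.  -4.  31.]
side jar_mid 0.52 [187. 289.] [650. -96.  34.]
side white_bottle_mid 0.8 [254. 353.] [463. 124.  31.]
side white_bottle_mid 0.56 [234. 325.] [528.  72.  31.]
```

View pics/m3.png

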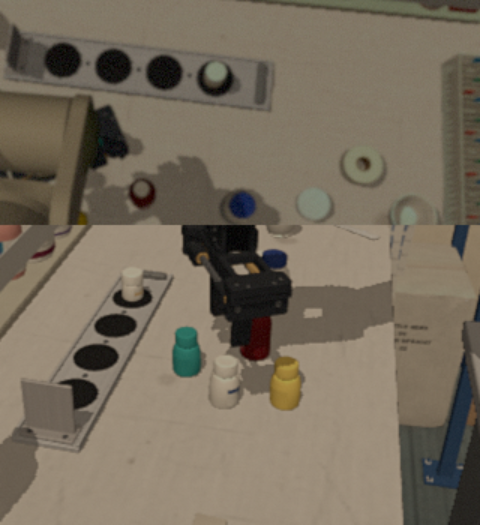

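The jar stands on the farthest pad, centred in both views (crop (215,75) and (133,285)). The gripper is turned 30° over the white bottle at (225,380) in the side crop. Descend and grasp.

```bash
python3 -m crank '[[-0.003,0,-0.03,0,0,0],[-0.003,0,-0.06,0,0,0],[-0.003,0,-0.085,0,0,0],[-0.003,0,-0.1,0,0,0],[-0.003,0,-0.102,0,0,0],[-0.003,0,-0.102,0,0,0],[-0.003,0,-0.102,0,0,0],[-0.003,0,-0.102,0,0,0]]' 0.3 && python3 -m crank '[[0,0,0,0,0,0],[0,0,0,0,0,0],[0,0,0,0,0,0],[0,0,0,0,0,0],[0,0,0.02,0,0,0],[0,0,0.05,0,0,0],[0,0,0.08,0,0,0],[0,0,0.12,0,0,0]]' 1
```

```text
time_s: 11.1
ee_pos: [465.2, 125.8, 26.2]
ee_rot: [-3.141, 0.001, -2.643]
wrist_force: [0.2, 0.0, -0.8]
width: 61.9
grip_force: 0.0
time_s: 12.1
ee_pos: [464.4, 125.7, 146.3]
ee_rot: [3.141, -0.002, -2.643]
wrist_force: [-0.1, 0.1, -0.3]
width: 36.1
grip_force: 30.0
```

```bash
python3 -m crank '[[0.035,-0.02,0,0,0,-5],[0.07,-0.045,0,0,0,-14],[0.1,-0.07,0,0,0,-23],[0.13,-0.095,0,0,0,-30],[0.16,-0.11,0,0,0,-30],[0.187,-0.127,-0.02,0,0,-30],[0.187,-0.127,-0.04,0,0,-30],[0.187,-0.127,-0.06,0,0,-30]]' && python3 -m crank '[[0,0,-0.015,0,0,0],[0,0,-0.028,0,0,0],[0,0,-0.038,0,0,0],[0,0,-0.044,0,0,0],[0,0,-0.048,0,0,0],[0,0,-0.048,0,0,0],[0,0,-0.048,0,0,0],[0,0,-0.048,0,0,0]]' 1
```

```text
time_s: 13.1
ee_pos: [651.9, -1.5, 84.5]
ee_rot: [3.141, -0.001, 3.116]
wrist_force: [0.4, -0.3, -0.8]
width: 36.4
grip_force: 30.0
time_s: 14.1
ee_pos: [652.0, -1.3, 37.9]
ee_rot: [-3.142, 0.0, 3.116]
wrist_force: [-0.8, 0.1, -0.5]
width: 36.5
grip_force: 30.0
```

```bash
python3 -m crank '[[0,0,0,0,0,0],[0,0,0,0,0,0],[0,0,0,0,0,0],[0,0,0,0,0,0],[0,0,0.02,0,0,0],[0,0,0.05,0,0,0],[0,0,0.08,0,0,0],[0,0,0.12,0,0,0]]' 0.3 && python3 -m crank '[[-0.04,-0.02,0,0,0,0],[-0.08,-0.05,0,0,0,0],[-0.12,-0.08,0,0,0,0],[-0.16,-0.11,0,0,0,0],[-0.2,-0.13,0,0,0,0],[-0.211,-0.134,0,0,0,0],[-0.211,-0.134,0,0,0,0],[-0.211,-0.134,0,0,0,0]]' 0
python3 - <<'E'
from h import *
c=capture("top");S=capture("side")
for n,C in(("top",c),("side",S)):
  for t,z in(("jar_mid",34.5),("white_bottle_mid",43),("blue_cap_mid",42.5),("tin",0)):
    for d in pinpoint(t,n): print(n,t,round(d["conf"],2),np.round(d["location"]),atz(C,d["location"],z).round())
I=np.vstack([c["img"][120:270,220:540],S["img"][150:350,200:520]]);cv2.imwrite("pics/m4.png",cv2.resize(I,None,fx=1.5,fy=1.5)[:,:,::-1])
E
```

```text
time_s: 15.1
ee_pos: [651.5, -1.2, 158.1]
ee_rot: [3.141, -0.002, 3.116]
wrist_force: [0.3, -0.3, 0.7]
width: 61.7
grip_force: 0.0
time_s: 16.1
ee_pos: [441.9, -135.0, 157.8]
ee_rot: [-3.141, 0.001, 3.117]
wrist_force: [0.7, 0.3, 0.9]
width: 88.0
grip_force: 0.0
top jar_mid 0.69 [160. 262.] [650. 161.  34.]
top jar_mid 0.51 [170. 362.] [650. -83.  34.]
top white_bottle_mid 0.8 [269. 271.] [391. 104.  43.]
top white_bottle_mid 0.73 [213. 293.] [526.  70.  43.]
top white_bottle_mid 0.6 [159. 326.] [664.   5.  43.]
top blue_cap_mid 0.52 [258. 377.] [ 441. -136.   42.]
side jar_mid 0.57 [188. 285.] [657. -91.  34.]
side white_bottle_mid 0.82 [206. 278.] [645.   8.  43.]
side white_bottle_mid 0.75 [257. 389.] [394. 136.  43.]
side white_bottle_mid 0.58 [233. 327.] [520.  86.  43.]
side blue_cap_mid 0.75 [186. 381.] [ 440. -135.   42.]
side blue_cap_mid 0.57 [214. 374.] [441.  -8.  42.]
side tin 0.65 [180. 375.] [ 464. -244.    0.]
```

View pics/m4.png

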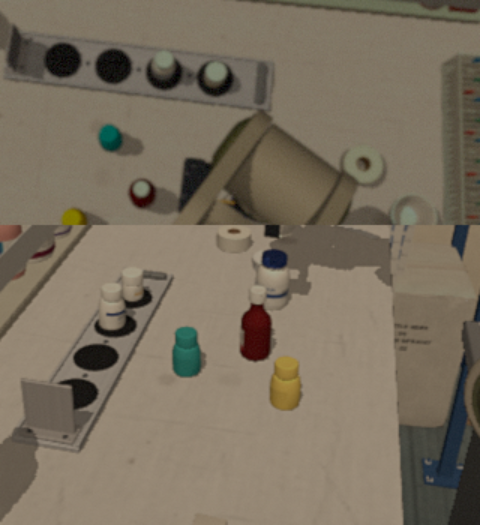

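Jar and white bottle stand on their pads (side crop (133,285) and (112,308)), and the gripper is above the blue-capped bottle. Grasp it.

```bash
python3 -m crank '[[-0.001,0,-0.03,0,0,0],[-0.001,0,-0.06,0,0,0],[-0.001,0,-0.085,0,0,0],[-0.001,0,-0.1,0,0,0],[-0.001,0,-0.108,0,0,0],[-0.001,0,-0.108,0,0,0],[-0.001,0,-0.108,0,0,0],[-0.001,0,-0.108,0,0,0]]' 0 && python3 -m crank '[[0,0,0,0,0,0],[0,0,0,0,0,0],[0,0,0,0,0,0],[0,0,0,0,0,0],[0,0,0.02,0,0,0],[0,0,0.05,0,0,0],[0,0,0.08,0,0,0],[0,0,0.12,0,0,0]]' 1
```

```text
time_s: 17.6
ee_pos: [440.1, -135.3, 50.2]
ee_rot: [-3.141, 0.001, 3.116]
wrist_force: [-0.0, -0.0, 0.3]
width: 87.7
grip_force: 0.0
time_s: 18.6
ee_pos: [439.5, -135.0, 170.3]
ee_rot: [3.141, -0.002, 3.116]
wrist_force: [-0.1, -1.2, -0.1]
width: 49.9
grip_force: 30.0
```

```bash
python3 -m crank '[[0.03,0.03,0,0,0,0],[0.065,0.065,0,0,0,0],[0.105,0.105,0,0,0,0],[0.145,0.145,0,0,0,0],[0.18,0.185,0,0,0,0],[0.214,0.2175,0,0,0,0],[0.214,0.2175,-0.02,0,0,0],[0.214,0.2175,-0.05,0,0,0]]' && python3 -m crank '[[0,0,-0.02,0,0,0],[0,0,-0.035,0,0,0],[0,0,-0.046,0,0,0],[0,0,-0.054,0,0,0],[0,0,-0.058,0,0,0],[0,0,-0.058,0,0,0],[0,0,-0.058,0,0,0],[0,0,-0.058,0,0,0]]' 1
```

```text
time_s: 19.6
ee_pos: [654.3, 82.9, 119.2]
ee_rot: [-3.142, 0.001, 3.117]
wrist_force: [-0.4, 0.6, -0.2]
width: 50.0
grip_force: 30.0
time_s: 20.6
ee_pos: [654.0, 82.3, 61.9]
ee_rot: [-3.142, 0.0, 3.117]
wrist_force: [0.3, -0.8, -1.2]
width: 49.7
grip_force: 30.0
```

```bash
python3 -m crank '[[0,0,0,0,0,0],[0,0,0,0,0,0],[0,0,0,0,0,0],[0,0,0,0,0,0],[0,0,0.02,0,0,0],[0,0,0.05,0,0,0],[0,0,0.085,0,0,0],[0,0,0.12,0,0,0]]' 0.25 && python3 -m crank '[[-0.04,-0.02,0,0,0,0],[-0.08,-0.04,0,0,0,0],[-0.12,-0.05,0,0,0,0],[-0.16,-0.06,0,0,0,0],[-0.2,-0.068,0,0,0,0],[-0.209,-0.068,0,0,0,0],[-0.209,-0.068,0,0,0,0],[-0.209,-0.068,0,0,0,0]]' 0
python3 - <<'E'
from h import *
c=capture("top");S=capture("side")
for n,C in(("top",c),("side",S)):
  for t,z in(("blue_cap_mid",54.5),("syrup_mid",53)):
    for d in pinpoint(t,n): print(n,t,round(d["conf"],2),np.round(d["location"]),atz(C,d["location"],z).round())
I=np.vstack([c["img"][120:270,220:540],S["img"][150:350,200:520]]);cv2.imwrite("pics/m5.png",cv2.resize(I,None,fx=1.5,fy=1.5)[:,:,::-1])
E
```

```text
time_s: 21.6
ee_pos: [653.8, 82.3, 182.8]
ee_rot: [3.142, -0.0, 3.116]
wrist_force: [0.1, -0.8, -1.0]
width: 66.2
grip_force: 0.0
time_s: 22.6
ee_pos: [446.0, 14.2, 181.8]
ee_rot: [-3.141, 0.001, 3.117]
wrist_force: [-0.8, 0.8, -0.1]
width: 88.3
grip_force: 0.0
top blue_cap_mid 0.78 [161. 293.] [649.  84.  54.]
side blue_cap_mid 0.57 [220. 262.] [653.  86.  54.]
side syrup_mid 0.78 [216. 373.] [440.  17.  53.]
```

View pics/m5.png

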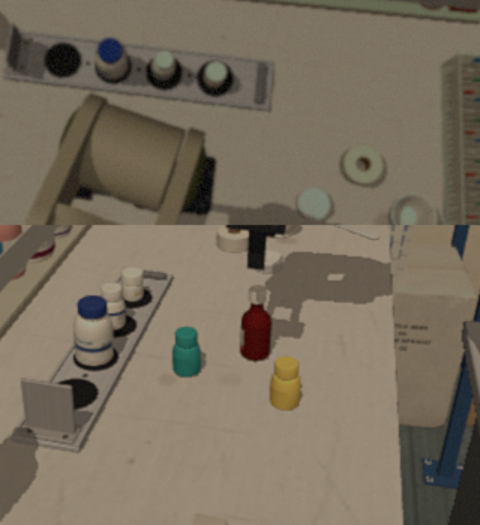

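The blue-capped bottle stands on the second pad (side crop (95,335)), and the syrup at (255,330) is under the gripper. Grasp it.

```bash
python3 -m crank '[[-0.002,0.001,-0.03,0,0,0],[-0.002,0.001,-0.06,0,0,0],[-0.002,0.001,-0.085,0,0,0],[-0.002,0.001,-0.105,0,0,0],[-0.002,0.001,-0.116,0,0,0],[-0.002,0.001,-0.116,0,0,0],[-0.002,0.001,-0.116,0,0,0],[-0.002,0.001,-0.116,0,0,0]]' 0 && python3 -m crank '[[0,0,0,0,0,0],[0,0,0,0,0,0],[0,0,0,0,0,0],[0,0,0,0,0,0],[0,0,0.02,0,0,0],[0,0,0.05,0,0,0],[0,0,0.08,0,0,0],[0,0,0.12,0,0,0]]' 1
```

```text
time_s: 23.9
ee_pos: [443.2, 15.2, 66.3]
ee_rot: [-3.141, 0.001, 3.117]
wrist_force: [0.4, -0.6, 0.2]
width: 88.1
grip_force: 0.0
time_s: 24.9
ee_pos: [442.5, 15.3, 186.4]
ee_rot: [3.141, -0.002, 3.116]
wrist_force: [-0.2, -0.7, 0.2]
width: 10.7
grip_force: 0.0
```

```bash
python3 - <<'E'
from h import *
print(sense()["width"],sense()["grip_force"])
c=capture("top");S=capture("side")
for n,C in(("top",c),("side",S)):
  for t,z in(("blue_cap_mid",54.5),("syrup_mid",53)):
    for d in pinpoint(t,n): print(n,t,round(d["conf"],2),np.round(d["location"]),atz(C,d["location"],z).round())
I=np.vstack([c["img"][120:270,220:540],S["img"][100:300,200:520]]);cv2.imwrite("pics/m6.png",cv2.resize(I,None,fx=1.5,fy=1.5)[:,:,::-1])
E
```

```text
10.704727136159125 0.0
top blue_cap_mid 0.58 [158. 292.] [656.  86.  54.]
side blue_cap_mid 0.79 [222. 262.] [650.  94.  54.]
side syrup_mid 0.67 [189. 289.] [637. -54.  53.]
side syrup_mid 0.59 [215. 375.] [437.  10.  53.]
```

View pics/m6.png

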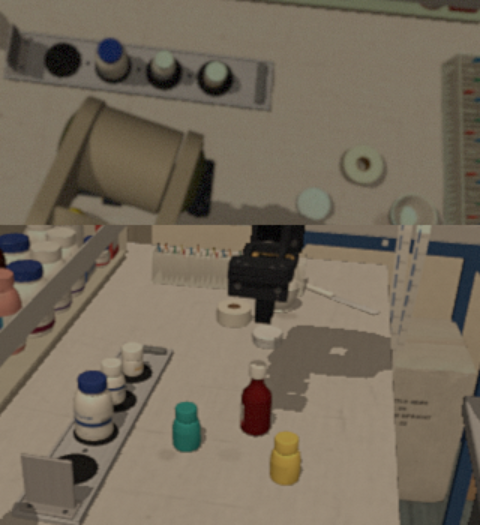

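The fingers had not finished closing before the lift. The syrup still stands at side crop (257,400). Reopen, go down again and allow more time to close.

```bash
python3 -m crank '[[0,0,0,0,0,0],[0,0,0,0,0,0],[0,0,0,0,0,0],[0,0,0,0,0,0],[0,0,0,0,0,0],[0,0,0,0,0,0],[0,0,0,0,0,0],[0,0,0,0,0,0]]' 0.1 && python3 -m crank '[[0,-0.001,-0.03,0,0,0],[0,-0.001,-0.06,0,0,0],[0,-0.001,-0.085,0,0,0],[0,-0.001,-0.105,0,0,0],[0,-0.001,-0.12,0,0,0],[0,-0.001,-0.12,0,0,0],[0,-0.001,-0.12,0,0,0],[0,-0.001,-0.12,0,0,0]]' 0.1 && python3 -m crank '[[0,0,0,0,0,0],[0,0,0,0,0,0],[0,0,0,0,0,0],[0,0,0,0,0,0],[0,0,0,0,0,0],[0,0,0,0,0,0],[0,0,0,0,0,0],[0,0,0,0,0,0]]' 1
```

```text
time_s: 26.2
ee_pos: [443.0, 15.3, 185.8]
ee_rot: [-3.142, 0.0, 3.116]
wrist_force: [0.0, 0.3, -0.4]
width: 78.1
grip_force: 0.0
time_s: 27.2
ee_pos: [443.2, 14.2, 66.4]
ee_rot: [-3.141, 0.001, 3.117]
wrist_force: [-0.8, -0.1, -1.2]
width: 79.0
grip_force: 0.0
time_s: 28.2
ee_pos: [443.0, 14.2, 65.8]
ee_rot: [-3.142, 0.0, 3.116]
wrist_force: [0.4, -0.9, 1.7]
width: 39.9
grip_force: 29.9
```

```bash
python3 -m crank '[[0,0,0.03,0,0,0],[0,0,0.07,0,0,0],[0,0,0.11,0,0,0],[0.02,0.015,0.125,0,0,0],[0.06,0.045,0.125,0,0,0],[0.1,0.075,0.125,0,0,0],[0.14,0.105,0.125,0,0,0],[0.18,0.13,0.125,0,0,0]]' && python3 -m crank '[[0.02,0.014,0,0,0,0],[0.032,0.0215,0,0,0,0],[0.032,0.0215,-0.02,0,0,0],[0.032,0.0215,-0.04,0,0,0],[0.032,0.0215,-0.06,0,0,0],[0.032,0.0215,-0.075,0,0,0],[0.032,0.0215,-0.085,0,0,0],[0.032,0.0215,-0.09,0,0,0]]'
```

```text
time_s: 29.2
ee_pos: [623.7, 145.7, 190.1]
ee_rot: [3.142, -0.001, 3.117]
wrist_force: [0.2, -0.3, -0.3]
width: 39.9
grip_force: 29.8
time_s: 30.2
ee_pos: [654.9, 165.8, 100.3]
ee_rot: [3.142, -0.0, 3.116]
wrist_force: [-0.4, 0.8, -1.6]
width: 40.2
grip_force: 29.8
```

```bash
python3 -m crank '[[0,0,-0.01,0,0,0],[0,0,-0.016,0,0,0],[0,0,-0.02,0,0,0],[0,0,-0.0225,0,0,0],[0,0,-0.0225,0,0,0],[0,0,-0.0225,0,0,0],[0,0,-0.0225,0,0,0],[0,0,-0.0225,0,0,0]]' && python3 -m crank '[[0,0,0,0,0,0],[0,0,0,0,0,0],[0,0,0,0,0,0],[0,0,0,0,0,0],[0,0,0.02,0,0,0],[0,0,0.05,0,0,0],[0,0,0.085,0,0,0],[0,0,0.12,0,0,0]]' 0.32 && python3 -m crank '[[-0.04,0.04,0,0,0,0],[-0.08,0.08,0,0,0,0],[-0.12,0.12,0,0,0,0],[-0.16,0.16,0,0,0,0],[-0.2,0.2,0,0,0,0],[-0.24,0.22,0,0,0,0],[-0.24,0.22,0,0,0,0],[-0.24,0.22,0,0,0,0]]'
python3 - <<'E'
from h import *
c=capture("top");S=capture("side")
for n,C in(("top",c),("side",S)):
  for t,z in(("syrup_mid",65),("blue_cap_mid",54.5),("white_bottle_mid",43),("jar_mid",34.5),("tin",0)):
    for d in pinpoint(t,n)[:4]: print(n,t,round(d["conf"],2),np.round(d["location"]),atz(C,d["location"],z).round())
a=cv2.resize(c["img"][135:205,215:415],None,fx=4,fy=4,interpolation=cv2.INTER_CUBIC)
b=cv2.resize(S["img"][165:305,190:390],None,fx=2.2,fy=2.2,interpolation=cv2.INTER_CUBIC)
I=np.zeros((590,800,3),np.uint8);I[:280]=a;I[280:280+b.shape[0],:b.shape[1]]=b
cv2.imwrite("pics/m7.png",cv2.convertScaleAbs(I,alpha=1.8)[:,:,::-1])
E
```

```text
time_s: 31.2
ee_pos: [655.0, 165.8, 78.3]
ee_rot: [-3.142, 0.0, 3.117]
wrist_force: [1.0, 0.1, -1.4]
width: 40.0
grip_force: 29.8
time_s: 32.2
ee_pos: [654.8, 165.8, 199.4]
ee_rot: [3.142, -0.0, 3.117]
wrist_force: [0.0, 1.3, 0.8]
width: 59.9
grip_force: 0.0
time_s: 33.2
ee_pos: [415.5, 385.6, 198.4]
ee_rot: [3.141, 0.001, 3.116]
wrist_force: [0.0, 0.1, 0.1]
width: 60.1
grip_force: 0.0
top syrup_mid 0.61 [150. 259.] [664. 166.  65.]
top blue_cap_mid 0.56 [161. 292.] [649.  86.  54.]
top white_bottle_mid 0.77 [159. 331.] [667.  -5.  43.]
top white_bottle_mid 0.71 [212. 295.] [528.  65.  43.]
top white_bottle_mid 0.55 [268. 272.] [392. 103.  43.]
top jar_mid 0.75 [168. 364.] [656. -87.  34.]
top tin 0.65 [253. 426.] [ 468. -258.    0.]
side syrup_mid 0.63 [237. 250.] [651. 163.  65.]
side blue_cap_mid 0.65 [221. 264.] [648.  89.  54.]
side white_bottle_mid 0.87 [233. 327.] [521.  84.  43.]
side white_bottle_mid 0.87 [257. 392.] [389. 133.  43.]
side white_bottle_mid 0.75 [207. 276.] [647.  10.  43.]
side jar_mid 0.6 [189. 286.] [653. -87.  34.]
```

View pics/m7.png

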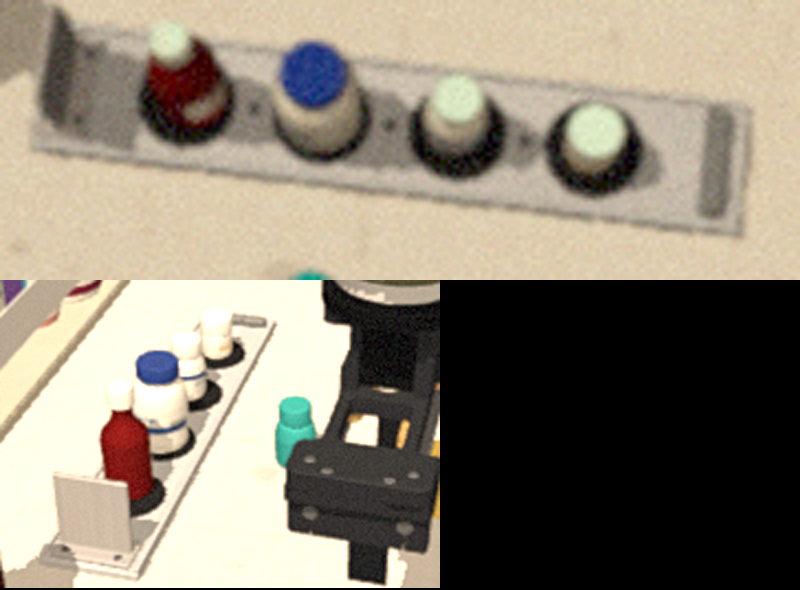

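All four stand in order (top crop (190,85), (318,105), (458,120), (595,140)). I'll check the centring from the cap positions.

```bash
python3 - <<'E'
from h import *
pads={"top":[(656.3,166.4),(654.7,81),(652.8,-3.9),(651,-88.5)]}
T=capture("top")
for (x,y),z,p in zip([(257.3,145),(293.3,153.3),(330,159.5),(364.3,167.5)],(118,97,74,57),pads["top"]):
    q=atz(T,(y,x),z)[:2]; print("cap-pad top",(q-p).round(1))
# template edges: draw expected base outlines & cap circles
S=capture("side")
def proj(c,P):
    K=np.array(c["mtx"]);R=Rotation.from_euler("xyz",c["rotation"]).as_matrix()
    v=(np.array(P)-c["origin"])@R; return np.c_[K[0,0]*v[:,0]/-v[:,2]+K[0,2],K[1,2]-K[1,1]*v[:,1]/-v[:,2]]
t=np.linspace(0,6.283,40)
def draw(c,sh,box,f,off):
    x0,x1,y0,y1=box; I=cv2.convertScaleAbs(cv2.resize(c["img"][y0:y1,x0:x1],None,fx=f,fy=f,interpolation=cv2.INTER_CUBIC),alpha=1.6)
    for (x,y),rs in zip(sh,[(21,11.5,118),(26,19.5,97),(19,15,74),(16.5,16.5,57)]):
        for r,z,col in((31,12,(255,255,0)),(rs[0],12,(0,255,0)),(rs[1],rs[2],(255,0,255))):
            p=proj(c,np.c_[x+r*np.cos(t),y+r*np.sin(t),0*t+z]); p=((p-[x0,y0]+.5)*f).astype(int)
            cv2.polylines(I,[p.reshape(-1,1,2)],True,col,1)
    return I
b=draw(S,[(654,166.),(651.9,85.2),(650.1,.6),(648.6,-84)],(210,310,170,300),4.5,0)
cv2.imwrite("pics/m8.png",b[:,:,::-1]); print(b.shape)
E
```

```text
cap-pad top [ 1.6 -5.3]
cap-pad top [-0.9 -0.6]
cap-pad top [ 2.4 -0.6]
cap-pad top [-1.6  1.2]
(585, 450, 3)
```

View pics/m8.png

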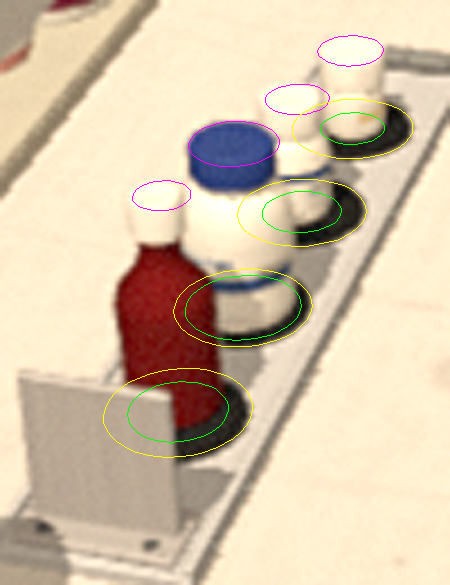

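The overlay shows every bottle base within about 5 mm of its pad centre. The top view agrees, with the syrup the worst at about 5.5 mm. The arm is clear, so I'm handing in.

```bash
python3 -c "
from rig import *
print(hand_in())"
```

```text
the job is handed in; nothing more can be done
None
```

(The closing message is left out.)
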